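# Clamp a row of vials on the shaker

### The arm

A 6-joint arm with a two-finger parallel gripper is mounted at the origin on a cart in front of the work surface, level with it; the furniture and walls round the work are solid. World frame = base frame: x ahead of the robot, y to its left, z up, the work surface at z = 0. Lengths are in m, angles in rad, forces in N, time in s.
With the tool pointing down it reaches from about 0.375 to 0.825 m from the base axis. Payload 5.5 kg.
Tool frame: the origin (TCP) lies where the fingers leave the gripper's body, on its centre line; the fingertips stand 73 mm ahead of it and the grasp point (between the pads) lies 54 mm ahead of it (nose_length is the distance from the TCP to the fingertips, in m); z points along the fingers, y is the line along which they close (so a half turn about z gives the same grasp; the last joint's range is limited). The gripper opens to 85 mm and grips with 20 to 120 N. Pads are 22 mm wide; open, the fingers measure 114 mm over their backs; the gripper's body (76 mm by 85 mm) begins 54 mm behind the grasp point. The pads swing forward as they close: fully open they stand 13 mm farther back than shut.
Start: joints at [1.176, 0.314, -0.047, 1.21, 0, 1.571], TCP at [0.231, 0.554, 0.304] pointing down, gripper open.
Joint ranges: [-2.67, 2.67], [-0.69, 1.73], [-1.03, 1.25], [-2.08, 2.16], [-1.42, 1.45], [-3.14, 3.14]. Speed limits (rad/s): [2.39, 2.39, 3.01, 3.14, 3.14, 3.14].

### API

Orientations are given as a 3x3 rotation matrix whose columns are the frame's x, y, z axes.
In Python, from plant import state, read_camera, camera_params, close_job, nose_length gives the robot as it stands. The module is installed in compiled form; this text tells all that it offers.
- The arm moves only by the tool arm_command, never from a script. Its argument "increments" is a list of rows, each a list of 7 numbers: the shift along the tool's x, y, z in units of 25 mm (1.0 is 25 mm), then the turn, a rotation vector about the tool's x, y, z in units of 6 degrees (1.0 is 6 degrees), then the closure, from 0 (fully open) to 1 (shut). A call has 1 to 20 rows; each row shifts and turns the commanded pose from where the row before left it, along the tool's axes as they then stand; what a row does not reach is not made up. A row lasts 1/12 s, in which the tool goes at most 41.7 mm and 7.16 degrees, less where a joint would pass 70% of its speed; a pose out of reach is approached as far as the arm can. A call is refused whole if a number of a shift passes 1 or a number of a turn 1, either way. A call with a gripper value outside its range is refused whole. The fingers move at their own pace and stop on an object; "squeeze" is the grip in N (left out, the last holds). Time passes only in rows, so rows that do not move let the fingers close. It gives the time, the measured TCP pose, the force, the opening and the grip force at its end, in the units of the state.
- state(): the state, without advancing time (a new reading comes with each control period).
- read_camera(name): name is "side" or "top"; returns the picture (420x560x3 uint8, red, green, blue); there is no depth.
- camera_params(name): a dict with "K" (3x3 intrinsics, pixels), "D" ([k1, k2, p1, p2, k3] as OpenCV has them; the pictures are not rectified), "world_to_cam" (4x4, takes a point from world to camera coordinates). Camera axes: x right, y down, z forward; pixel columns grow to the right and rows downward; lengths in m; the calibration is good to about 2 mm. A picture is of the moment at which its call begins. camera_params takes no time and is no camera call.
- close_job(): hands the job in; it is judged then, once.
The state is a dict: "clock": time; "joints": joint angles; "joint_velocities": joint speeds; "tau": joint torques, N m; "eef_pos": TCP position; "ee_rot": TCP orientation; "wrist_force": force on the tool from outside, world axes, zero at the start; "moment": the same for the moment, N m; "opening": finger opening in m; "grip_force": force on a finger pad.
Only numpy, scipy, OpenCV 4.12 (cv2) and the standard library are available. Lean on these libraries where they do the work, as an engineer would, in place of code of your own. Each camera call takes 0.05 s, during which the arm holds its last target. There are 200 camera calls.

### The job

Four vials stand loosely between the side rails of the shaker platform. Take the clamp bar by its grip, rest its end pins lightly on the rails in front of the vials and push all four back together in one straight row against the sprung back rail, feeling along the rails until both pins drop right down into the notches, so that the springs hold the row clamped; then let go of the bar. Push and press gently, never forcing the bar, keep the vials standing, and leave everything else on the bench alone.

Things in the scene. Friction and masses are not known exactly. Their poses are not given: they have to be found in the camera images.
- shaker: bench-top shaker, fixed: white housing with a flat aluminium platform 210 x 196 mm, its floor 60 mm above the bench. Origin at the centre of its underside on the bench; x is the push direction from the open front edge (x = -105 mm) to the back, y to the left, z up. For rails, notches and back rail see the points and the joint
- platform (a point): centre of the platform floor, 60 mm above the shaker's origin, same axes. Along it lie two steel rails, at y = 78 to 90 mm each side, tops level, 28.5 mm above the floor, 156 mm long (at least from x = -70 to 58 mm). Each has one notch with sheer walls, 12 mm long and 7 mm deep from the rail top, the two exactly opposite each other
- notch_mid (a point): point of the shaker midway between the rails at rail-top height, 40 mm behind and 28.5 mm above the platform centre: the middle of the notches is level with it when the rails are in their middle setting. The rails are slotted; the last user screwed them down, both alike, anywhere within 14 mm of that along x, so find the notches by feel
- back_face (a point): centre of the rubber front face of the sprung back rail, 20 mm above the floor; the rail is 148 mm wide, its face 4 to 36 mm above the floor; at rest 48.5 mm behind the platform centre
- back_rail (a joint): push-back of the sprung back rail along the shaker's +x, 0 to 0.038 m (bottoms there); it pushes with 1.5 N at 0 and 0.05 N more per mm. With the row clamped it reads 0.0045 to 0.0325, depending on the rails' setting. The 8 mm pins have 4 mm of play in the notches; once they are down the springs hold them against the front walls
- clamp_bar: clamp bar, about 0.4 kg, standing on the bench: straight aluminium bar 144 mm long (y), 10 mm thick (x -5 to 5), 40 mm tall, flat front face to +x; a foot 5 mm thick, 132 mm long behind it (x -30 to -5). At each end a steel pin 8 mm across along y, axis 24 mm above the underside, tips 98 mm from the middle. Origin: middle of the bar's underside. Its x goes along the shaker's x
- bar_grip (a point): where to pinch the clamp bar, 84 mm above its underside: a black upright grip 14 mm thick (bar's x, pinch across this) and 36 mm wide (y), from 40 to 96 mm above the underside; held here the fingertips pass above the 56 mm vials. With the pins on the rail tops this point is 152.5 mm above the bench, with the pins on the notch floors 145.5 mm. Axes as the bar's
- vial_a: one of the four small screw-cap vials standing on the shaker platform: 24 mm across, 56 mm tall, 20 g, pale with a blue cap; origin at the centre of its underside, z up its axis
- vial_b: one of the four small screw-cap vials standing on the shaker platform: 24 mm across, 56 mm tall, 20 g, pale with a blue cap; origin at the centre of its underside, z up its axis
- vial_c: one of the four small screw-cap vials standing on the shaker platform: 24 mm across, 56 mm tall, 20 g, pale with a blue cap; origin at the centre of its underside, z up its axis
- vial_d: one of the four small screw-cap vials standing on the shaker platform: 24 mm across, 56 mm tall, 20 g, pale with a blue cap; origin at the centre of its underside, z up its axis
- spare_vial: a fifth vial of the same kind that stands on the bench; to be left alone
- tape_roll: bystander: amber tape roll 77 mm across, flat on the bench; origin at its underside
- multimeter: bystander: yellow multimeter lying on the bench; origin at its underside
- loupe: bystander: black eye loupe, 32 mm across, on the bench; origin at its underside
- marker: bystander: black marker pen lying on the bench; origin at its underside
- battery_pack: bystander: black battery pack 57 x 76 x 39 mm on the bench; origin at its underside
- calliper: bystander: digital calliper lying on the bench; origin at its underside

How it is judged:
On the way, in this order (a step that is already met when the one before it is completed fails the run):
1. the clamp bar is lifted by its grip (height (world z) of clamp_bar above 0.03 m and contact force between the fingers and clamp_bar above 1 N), for 0.2 s.
2. with the held bar all four vials are pushed as one straight row against the back rail, pressing it back by 1.5 mm or more (x of vial_a in the frame of clamp_bar between 0.0145 and 0.0205 m and y of vial_a in the frame of clamp_bar between -0.074 and 0.074 m and x of vial_b in the frame of clamp_bar between 0.0145 and 0.0205 m and y of vial_b in the frame of clamp_bar between -0.074 and 0.074 m and x of vial_c in the frame of clamp_bar between 0.0145 and 0.0205 m and y of vial_c in the frame of clamp_bar between -0.074 and 0.074 m and x of vial_d in the frame of clamp_bar between 0.0145 and 0.0205 m and y of vial_d in the frame of clamp_bar between -0.074 and 0.074 m and value of joint back_rail above 0.0015 m and contact force between the fingers and clamp_bar above 1 N and z of clamp_bar in the frame of shaker above 0.064 m), for 0.1 s.
At the end, for the whole second after the job is handed in: The released bar is at rest with both pins down in the notches (within 2.5 mm, 4 degrees level, 2.3 degrees square); the four vials stand upright (8 degrees) on the platform in one row, each within 3 mm of the bar's front face, and hold the back rail pressed back by over 3 mm (z of clamp_bar in the frame of shaker between 0.058 and 0.064 m and x of clamp_bar in the frame of shaker between 0.02 and 0.058 m and y of clamp_bar in the frame of shaker between -0.012 and 0.012 m and angle between the x axis of clamp_bar and the x axis of shaker, either way round below 0.04 rad and angle between clamp_bar's own z axis and vertical below 0.07 rad and value of joint back_rail above 0.003 m and x of vial_a in the frame of clamp_bar between 0.0145 and 0.0205 m and y of vial_a in the frame of clamp_bar between -0.074 and 0.074 m and x of vial_b in the frame of clamp_bar between 0.0145 and 0.0205 m and y of vial_b in the frame of clamp_bar between -0.074 and 0.074 m and x of vial_c in the frame of clamp_bar between 0.0145 and 0.0205 m and y of vial_c in the frame of clamp_bar between -0.074 and 0.074 m and x of vial_d in the frame of clamp_bar between 0.0145 and 0.0205 m and y of vial_d in the frame of clamp_bar between -0.074 and 0.074 m and angle between each of vial_a, vial_b, vial_c, vial_d's own z axis and vertical below 0.15 rad and z of vial_a in the frame of shaker between 0.058 and 0.063 m and z of vial_b in the frame of shaker between 0.058 and 0.063 m and z of vial_c in the frame of shaker between 0.058 and 0.063 m and z of vial_d in the frame of shaker between 0.058 and 0.063 m and linear speed of each of clamp_bar, vial_a, vial_b, vial_c, vial_d below 0.02 m/s); the robot touches nothing.
It fails at once if a vial on the platform is tipped by more than 25 degrees (angle between any of vial_a, vial_b, vial_c, vial_d's own z axis and vertical above 0.44 rad).
It fails at once if the held bar is forced against the shaker with more than 40 N (contact force between clamp_bar and shaker above 40 N and contact force between the fingers and clamp_bar above 1 N).
It fails at once if the bar presses a single vial with more than 15 N (contact force between clamp_bar and vial_a above 15 N or contact force between clamp_bar and vial_b above 15 N or contact force between clamp_bar and vial_c above 15 N or contact force between clamp_bar and vial_d above 15 N).
It fails at once if a bystander (spare vial, tape roll, multimeter, loupe, marker, battery pack or calliper) is moved by more than 20 mm (distance of any of spare_vial, tape_roll, multimeter, loupe, marker, battery_pack, calliper from where it was at the start of the episode above 0.02 m).
It also fails if it takes over 67 s, if anything falls off the work surface, if the arm or the gripper's body presses on something with over 40 N, if the wrist force passes 120 N, or if a joint passes its speed limit or range.

## Working session

There is one attempt and no reset: what is moved stays moved. The work goes in short steps, Python scripts to look and compute and a tool call to move; the robot and the scene stay as the last step left them, time stands still between calls to the robot, and variables do not carry over. Pictures are saved under pics/ and viewed, at most 12 in all, crops included, and the job is handed in when it is done.

Besides the shell and the picture viewer there is one more tool, called after "Request:" by a JSON object that holds its "op" and its "data", one argument or row to a line. arm_command: Moves the arm, as the interface text tells. Its arguments: {"type":"object","properties":{"increments":{"type":"array","items":{"type":"array","items":{"type":"number"}}},"squeeze":{"type":"number"}},"required":["increments"]}

```bash
mkdir -p pics; cat > h.py <<'E'
import numpy as np,cv2
from plant import *
def ray(cam,uv):
    p=camera_params(cam);K=np.array(p["K"]);D=np.array(p["D"]);T=np.array(p["world_to_cam"])
    n=cv2.undistortPoints(np.array([[uv]],float),K,D)[0,0]
    R=T[:3,:3];o=-R.T@T[:3,3];d=R.T@np.array([n[0],n[1],1]);return o,d/np.linalg.norm(d)
def onz(cam,uv,z):
    o,d=ray(cam,uv);return o+d*(z-o[2])/d[2]
def proj(cam,X):
    p=camera_params(cam);T=np.array(p["world_to_cam"])
    r=cv2.projectPoints(np.array(X,float).reshape(-1,1,3),cv2.Rodrigues(T[:3,:3])[0],T[:3,3],np.array(p["K"]),np.array(p["D"]))[0]
    return r[:,0]
def shot(cam,name):
    im=read_camera(cam);cv2.imwrite(f"pics/{name}.png",im[:,:,::-1]);return im
E
python3 - <<'E'
from h import *
for c in("top","side"):
    shot(c,c+"0"); o,d=ray(c,(280,210)); print(c,o.round(3),d.round(3))
s=state();print(s["ee_rot"],s["eef_pos"],s["clock"],s["opening"])
E
```

```text
top [ 0.452 -0.104  1.573] [ 0.052 -0.003 -0.999]
side [-0.704 -0.364  1.272] [ 0.714  0.15  -0.683]
[[-9.23066661e-01  3.84639497e-01 -6.29469219e-04]
 [ 3.84640011e-01  9.23065503e-01 -1.46281432e-03]
 [ 1.83851571e-05 -1.59239418e-03 -9.99998732e-01]] [0.23061212 0.55347109 0.30309617] 0.1 0.08550366092775138
```

View pics/top0.png

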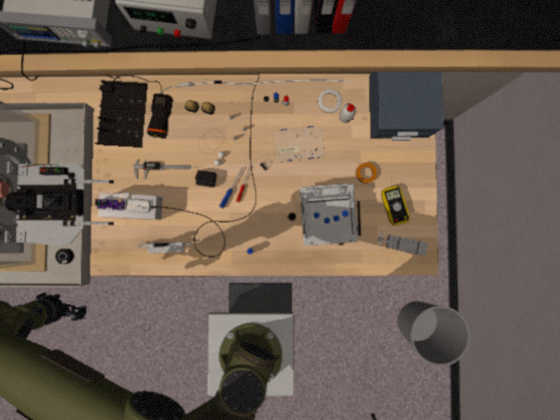

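View pics/side0.png

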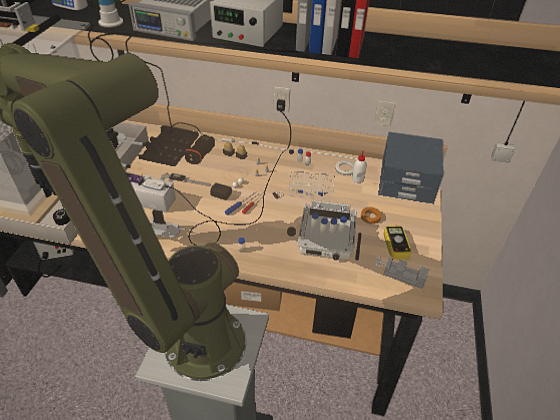

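The top view shows the shaker at about (330,215) with four blue caps. The clamp bar is probably the grey thing at (403,245), and image up is world +x. I'll zoom in on both views.

```bash
python3 - <<'E'
from h import *
a=cv2.imread("pics/top0.png")[165:275,270:440];cv2.imwrite("pics/topc.png",cv2.resize(a,None,fx=4.6,fy=4.6,interpolation=cv2.INTER_CUBIC))
b=cv2.imread("pics/side0.png")[190:300,280:450];cv2.imwrite("pics/sidec.png",cv2.resize(b,None,fx=4.6,fy=4.6,interpolation=cv2.INTER_CUBIC))
E
```

```text
(no output)
```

View pics/topc.png

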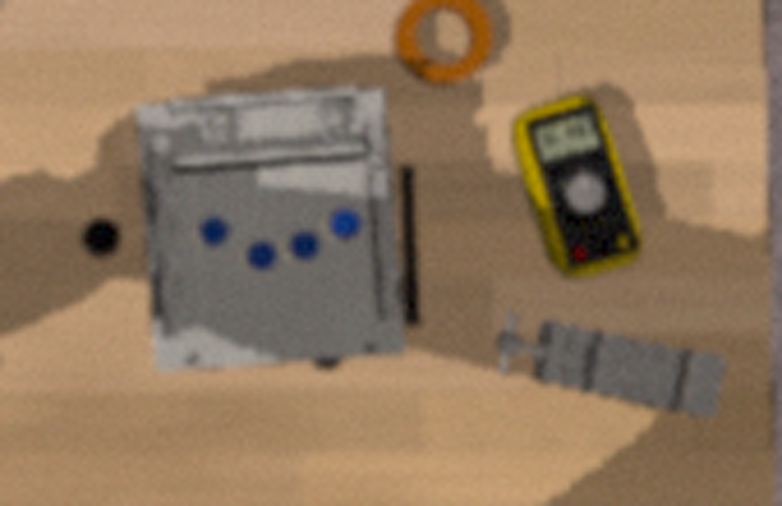

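View pics/sidec.png

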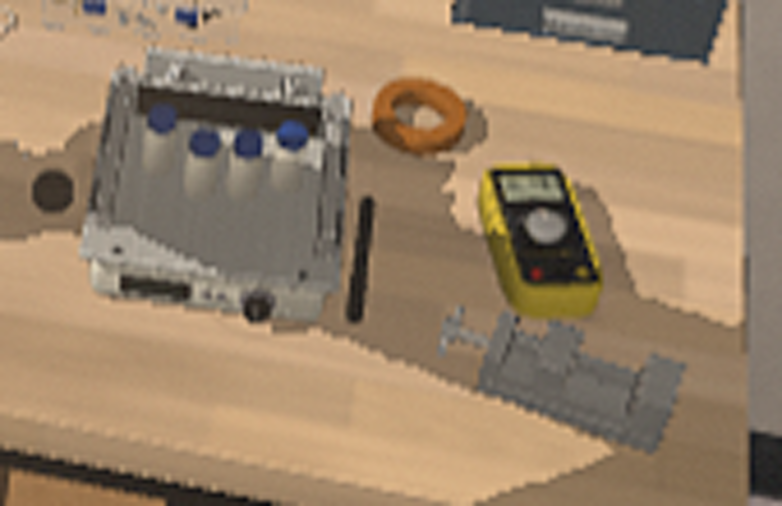

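The crops show the shaker with four caps. The grey object on the right looks like a vice, so it isn't the bar. The other candidate is the grey bar-like object at top (165,246) / side (175,230).

```bash
python3 - <<'E'
from h import *
a=cv2.imread("pics/top0.png")[215:275,125:265];b=cv2.imread("pics/side0.png")[205:265,125:265]
cv2.imwrite("pics/barc.png",cv2.resize(np.vstack([a,b]),None,fx=4.9,fy=4.9,interpolation=cv2.INTER_CUBIC))
for n,uv in [("shaker",(330,215)),("bar",(165,246)),("vice",(403,245)),("spare",(250,250)),("tl",(90,75)),("front edge",(250,275))]: print(n,onz("top",uv,0).round(3))
E
```

```text
shaker [ 0.515 -0.297  0.   ]
bar [0.401 0.323 0.   ]
vice [ 0.402 -0.568  0.   ]
spare [0.385 0.003 0.   ]
tl [1.061 0.624 0.   ]
front edge [0.292 0.003 0.   ]
```

View pics/barc.png

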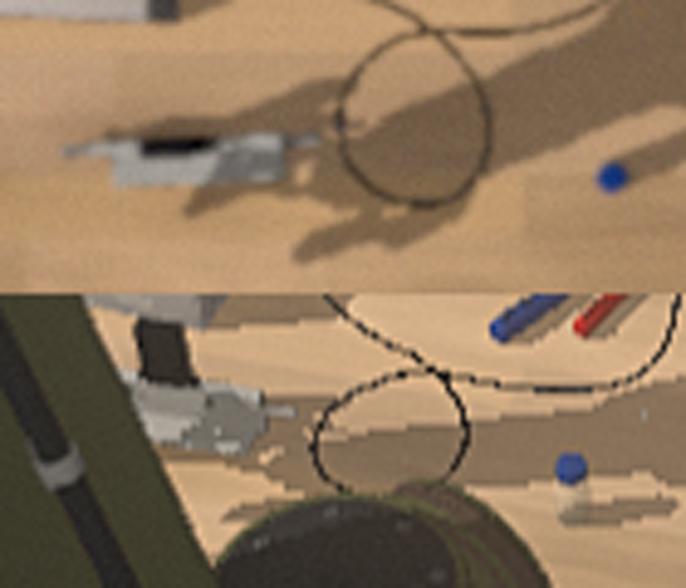

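The clamp bar is here: foot toward the robot and pin tips at top (138.9,245.6) and (190.3,243.8). Its black grip is at about (161.7,244.6), and the spare vial is at (250,251). Next I'll compute the poses.

```bash
python3 - <<'E'
from h import *
f=lambda p:(p[0]/4.6+270-.4,p[1]/4.6+165-.4)
C=[onz("top",f(p),.06) for p in [(138,105),(385,90),(403,350),(157,368)]]
bl,br,fr,fl=C
for c in C:print(c.round(4))
print("sizes",[np.linalg.norm(a-b).round(4) for a,b in((bl,br),(fl,fr),(bl,fl),(br,fr))])
d=(bl+br-fl-fr)[:2];e=(bl+fl-br-fr)[:2]
print("yaws",np.degrees([np.arctan2(d[1],d[0]),np.arctan2(-e[0],e[1])]),"centre",sum(C)/4)
# saturation mask rect
im=read_camera("top");hsv=cv2.cvtColor(im,cv2.COLOR_RGB2HSV)
big=cv2.resize(hsv[165:260,285:370],None,fx=4,fy=4,interpolation=cv2.INTER_LINEAR)
m=(big[...,1]<70).astype(np.uint8);m=cv2.morphologyEx(m,cv2.MORPH_OPEN,np.ones((25,25)))
k=max(cv2.findContours(m,0,1)[0],key=cv2.contourArea);r=cv2.minAreaRect(k);b=cv2.boxPoints(r)
P=np.array([onz("top",((x+.5)/4-.5+285,(y+.5)/4-.5+165),.06) for x,y in b]);print("rect",P.round(4).tolist(),P.mean(0).round(4),r)
for i in range(4):
    v=P[(i+1)%4]-P[i];print(np.linalg.norm(v).round(4),np.degrees(np.arctan2(v[1],v[0])).round(2))
# caps
m=cv2.inRange(hsv,(105,120,50),(130,255,255));n,l,s,c=cv2.connectedComponentsWithStats(m)
for i in range(1,n):
    if s[i,4]>8 and 190<c[i][1]<260: print("cap",c[i].round(1),s[i,4],onz("top",c[i],.116 if c[i][0]>280 else .056).round(4))
g=lambda p:(p[0]/4.9+125-.4,p[1]/4.9+215-.4)
L=onz("top",g((68,150)),.024);R=onz("top",g((320,141)),.024);print("pins",L,R,np.linalg.norm(L-R),"mid",(L+R)/2,"yaw",np.degrees(np.arctan2(-(L-R)[0],(L-R)[1])))
sub=hsv[238:252,148:175,2]<60;y,x=np.nonzero(sub);print("grip px",x.min()+148,x.max()+148,y.min()+238,y.max()+238,onz("top",(x.mean()+148,y.mean()+238),.096))
E
```

```text
[ 0.6126 -0.1806  0.06  ]
[ 0.6235 -0.3748  0.06  ]
[ 0.4196 -0.386   0.06  ]
[ 0.4063 -0.194   0.06  ]
sizes [np.float64(0.1945), np.float64(0.1925), np.float64(0.2067), np.float64(0.2042)]
yaws [3.43057781 3.58628445] centre [ 0.51550241 -0.28387386  0.06      ]
rect [[0.6177, -0.177, 0.06], [0.6316, -0.378, 0.06], [0.4162, -0.3908, 0.06], [0.4022, -0.1914, 0.06]] [ 0.5169 -0.2843  0.06  ] ((175.80062866210938, 196.83859252929688), (239.4952850341797, 222.8247833251953), 85.77559661865234)
0.2015 -86.03
0.2159 -176.6
0.2 93.99
0.2159 3.81
cap [225.9 197.9] 63 [0.5763 0.0871 0.056 ]
cap [344.6 213. ] 25 [ 0.5166 -0.3332  0.116 ]
cap [316.2 214.8] 17 [ 0.5111 -0.2348  0.116 ]
cap [336.  217.9] 20 [ 0.4999 -0.303   0.116 ]
cap [326.5 220. ] 16 [ 0.4928 -0.2702  0.116 ]
cap [249.6 250.6] 15 [0.3853 0.0009 0.056 ]
pins [0.40455312 0.41557511 0.024     ] [0.41095467 0.22388091 0.024     ] 0.19180106070075442 mid [0.4077539  0.31972801 0.024     ] yaw 1.9126576913515392
grip px 154 167 243 246 [0.41069923 0.31346665 0.096     ]
```

```bash
cat >> h.py <<'E'
from scipy.spatial.transform import Rotation as Ro
def plan(pt,yaw,N):
    """N equal rows bringing TCP to pt, tool y at yaw (deg) from world x, tool z down"""
    s=state();R0=np.array(s["ee_rot"]);p=np.array(s["eef_pos"])
    y=np.array([np.cos(np.radians(yaw)),np.sin(np.radians(yaw)),0]);z=np.array([0,0,-1.]);Rt=np.c_[np.cross(y,z),y,z]
    w=Ro.from_matrix(R0.T@Rt).as_rotvec()/N;E=Ro.from_rotvec(w).as_matrix()
    S=sum(np.linalg.matrix_power(E,k) for k in range(N))
    d=np.linalg.solve(S,R0.T@(np.array(pt)-p))
    print(s["clock"],p.round(4),"row",(d/.025).round(3).tolist(),(np.degrees(w)/6).round(3).tolist())
E
python3 -c "
from h import *
plan((.409,.320,.215),2,14)"
```

```text
0.15 [0.2306 0.5535 0.3032] row [-0.887, 0.006, 0.252] [-0.001, 0.0, 0.778]
```

Request:
{"op": "arm_command", "data": {
  "increments": [
    [-0.887,0.006,0.252,0,0,0.778,0],
    [-0.887,0.006,0.252,0,0,0.778,0],
    [-0.887,0.006,0.252,0,0,0.778,0],
    [-0.887,0.006,0.252,0,0,0.778,0],
    [-0.887,0.006,0.252,0,0,0.778,0],
    [-0.887,0.006,0.252,0,0,0.778,0],
    [-0.887,0.006,0.252,0,0,0.778,0],
    [-0.887,0.006,0.252,0,0,0.778,0],
    [-0.887,0.006,0.252,0,0,0.778,0],
    [-0.887,0.006,0.252,0,0,0.778,0],
    [-0.887,0.006,0.252,0,0,0.778,0],
    [-0.887,0.006,0.252,0,0,0.778,0],
    [-0.887,0.006,0.252,0,0,0.778,0],
    [-0.887,0.006,0.252,0,0,0.778,0],
    [0,0,0,0,0,0,0],
    [0,0,0,0,0,0,0]
  ]
}}

```text
clock: 1.48
eef_pos: [0.4092, 0.3193, 0.2153]
ee_rot: [[-0.034, 0.999, -0.001], [0.999, 0.034, -0.001], [-0.001, -0.001, -1.0]]
wrist_force: [0.7, 0.8, 0.6]
opening: 0.0854
grip_force: 0.0
```

```bash
python3 -c "
from h import *
plan((.409,.320,.138),2,5)
im=shot('side','s1');print(proj('side',[.409,.32,.096]),proj('top',[.409,.32,.096]))
b=im[190:280,110:230];cv2.imwrite('pics/s1c.png',cv2.resize(b[:,:,::-1],None,fx=5,fy=5,interpolation=2))"
```

```text
1.4833 [0.4092 0.3193 0.2153] row [0.006, -0.001, 0.618] [-0.002, 0.001, -0.001]
[[157.1086407  210.97421032]] [[158.51790432 244.5375487 ]]
```

View pics/s1c.png

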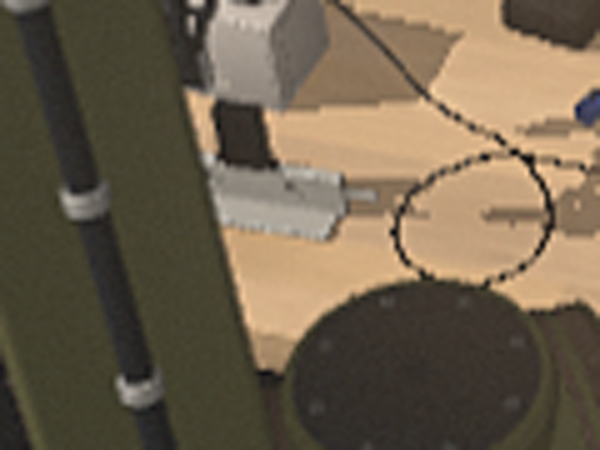

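The side view puts the grip top at about (158,210), against a prediction of (157,211), so the position is confirmed. Descend and grasp.

Request:
{"op": "arm_command", "data": {
  "increments": [
    [0,0,0.618,0,0,0,0],
    [0,0,0.618,0,0,0,0],
    [0,0,0.618,0,0,0,0],
    [0,0,0.618,0,0,0,0],
    [0,0,0.618,0,0,0,0],
    [0,0,0,0,0,0,0.3],
    [0,0,0,0,0,0,0.6],
    [0,0,0,0,0,0,0.8],
    [0,0,0,0,0,0,1],
    [0,0,0,0,0,0,1],
    [0,0,0,0,0,0,1],
    [0,0,0,0,0,0,1],
    [0,0,0,0,0,0,1],
    [0,0,0,0,0,0,1],
    [0,0,0,0,0,0,1]
  ],
  "squeeze": 60
}}

```text
clock: 2.78
eef_pos: [0.4095, 0.3208, 0.1395]
ee_rot: [[-0.036, 0.999, 0.0], [0.999, 0.036, 0.002], [0.001, 0.0, -1.0]]
wrist_force: [-1.7, -0.2, 5.7]
opening: 0.0132
grip_force: 58.9
```

Request:
{"op": "arm_command", "data": {
  "increments": [
    [0,0,-0.5,0,0,0,1],
    [0,0,-0.8,0,0,0,1],
    [0,0,-0.9,0,0,0,1],
    [0,0,-1,0,0,0,1],
    [0,0,-1,0,0,0,1],
    [0,0,-0.8,0,0,0,1],
    [0,0,0,0,0,0,1],
    [0,0,0,0,0,0,1],
    [0,0,0,0,0,0,1]
  ]
}}

```text
clock: 3.53
eef_pos: [0.4088, 0.3198, 0.2618]
ee_rot: [[-0.035, 0.999, -0.002], [0.999, 0.035, -0.001], [-0.001, -0.002, -1.0]]
wrist_force: [-0.2, 0.1, -4.8]
opening: 0.013
grip_force: 59.1
```

```bash
python3 -c "
from h import *
print(state()['wrist_force'],state()['grip_force'])
plan((.456,-.288,.27),3.6,27)"
```

```text
[-0.20645666  0.11685366 -4.77714598] 59.11139488220215
3.5333 [0.4088 0.3198 0.2618] row [-0.903, 0.026, -0.012] [-0.001, 0.0, -0.01]
```

Request:
{"op": "arm_command", "data": {
  "increments": [
    [-0.4,0.026,-0.05,0,0,-0.01,1],
    [-0.8,0.026,-0.05,0,0,-0.01,1],
    [-0.9,0.026,-0.05,0,0,-0.01,1],
    [-0.95,0.026,-0.05,0,0,-0.01,1],
    [-0.95,0.026,-0.05,0,0,-0.01,1],
    [-0.95,0.026,-0.05,0,0,-0.01,1],
    [-0.95,0.026,0,0,0,-0.01,1],
    [-0.95,0.026,0,0,0,-0.01,1],
    [-0.95,0.026,0,0,0,-0.01,1],
    [-0.95,0.026,0,0,0,-0.01,1],
    [-0.95,0.026,0,0,0,-0.01,1],
    [-0.95,0.026,0,0,0,-0.01,1],
    [-0.95,0.026,0,0,0,-0.01,1],
    [-0.95,0.026,0,0,0,-0.01,1],
    [-0.95,0.026,0,0,0,-0.01,1],
    [-0.95,0.026,0,0,0,-0.01,1],
    [-0.95,0.026,0,0,0,-0.01,1],
    [-0.95,0.026,0,0,0,-0.01,1],
    [-0.95,0.026,0,0,0,-0.01,1],
    [-0.95,0.026,0,0,0,-0.01,1]
  ]
}}

```text
clock: 5.2
eef_pos: [0.4418, -0.1361, 0.2693]
ee_rot: [[-0.056, 0.998, -0.003], [0.998, 0.056, 0.001], [0.001, -0.003, -1.0]]
wrist_force: [1.8, 0.1, -5.2]
opening: 0.0131
grip_force: 59.1
```

Request:
{"op": "arm_command", "data": {
  "increments": [
    [-0.95,0.026,0,0,0,-0.01,1],
    [-0.95,0.026,0,0,0,-0.01,1],
    [-0.95,0.026,0,0,0,-0.01,1],
    [-0.95,0.026,0,0,0,-0.01,1],
    [-0.95,0.026,0,0,0,-0.01,1],
    [-0.7,0.026,0,0,0,-0.01,1],
    [-0.45,0.026,0,0,0,-0.01,1],
    [0,0,0,0,0,0,1],
    [0,0,0,0,0,0,1],
    [0,0,0,0,0,0,1]
  ]
}}

```text
clock: 6.03
eef_pos: [0.4559, -0.2809, 0.2702]
ee_rot: [[-0.064, 0.998, -0.001], [0.998, 0.064, 0.001], [0.002, -0.001, -1.0]]
wrist_force: [0.5, 1.2, -5.2]
opening: 0.0133
grip_force: 59.0
```

```bash
python3 -c "
from h import *
plan((.456,-.288,.27),3.6,2)
im=shot('side','s2');im2=shot('top','t2')
print(np.degrees(state()['joints']).round(1))
b=np.vstack([im[170:275,280:400],im2[170:260,280:400]]);cv2.imwrite('pics/s2c.png',cv2.resize(b[:,:,::-1],None,fx=3.05,fy=3.05,interpolation=2)) if 0 else cv2.imwrite('pics/s2c.png',cv2.resize(np.hstack([im[175:275,285:375],im2[175:275,285:375]])[:,:,::-1],None,fx=4.4,fy=4.4,interpolation=2))"
```

```text
6.0333 [ 0.4559 -0.2809  0.2702] row [-0.142, -0.006, 0.004] [-0.006, -0.008, 0.005]
[-31.6  12.  -14.9  63.2   0.   54.7]
```

View pics/s2c.png

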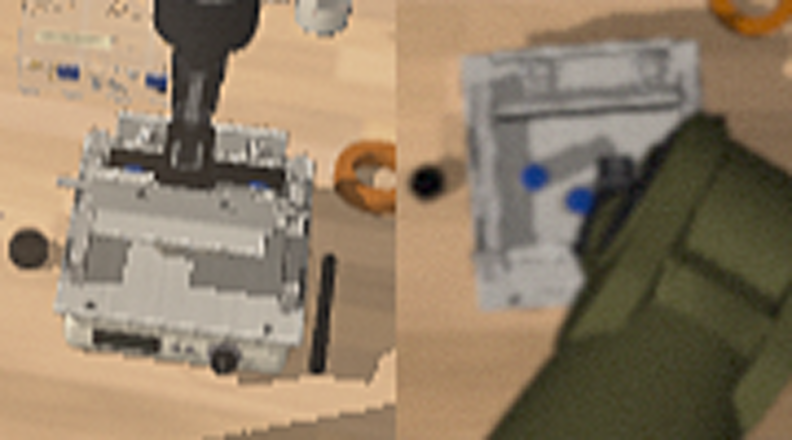

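The side crop shows the held bar over the front of the platform, its left pin tip at about (298.2,216.2) in full-image pixels. All four vials are still standing in front of it. The platform's front corners are at about crop (57,312) and (300,345). I'll cast these.

```bash
python3 -c "
from h import *
f=lambda p:(p[0]/4.4+285-.4,p[1]/4.4+175-.4)
a=onz('side',f((57,312)),.06);b=onz('side',f((300,345)),.06);print('front corners',a,b,np.linalg.norm(a-b),np.degrees(np.arctan2(-(a-b)[0],(a-b)[1])),(a+b)/2)
l=onz('side',f((60,183)),.1547);print('left pin',l)
s=state();p=np.array(s['eef_pos']);R=np.array(s['ee_rot'])
print('pred left pin',p+R[:,0]*.098)
# shaker hypothesis, projected rail/platform points in crop px
c=np.array([.5165,-.284]);th=np.radians(3.6);Q=np.array([[np.cos(th),-np.sin(th)],[np.sin(th),np.cos(th)]])
im=cv2.imread('pics/s2.png')
big=cv2.resize(im[175:275,285:375],None,fx=6,fy=6,interpolation=2)
def dot(x,y,z,col,base=None):
    q=proj('side',[*(c+Q@[x,y]),z] if base is None else base)[0];u=((q[0]-285+.5)*6-.5,(q[1]-175+.5)*6-.5);cv2.circle(big,(int(u[0]),int(u[1])),2,col,-1)
for x in(-.105,.105):
  for y in(-.098,.098):dot(x,y,.06,(0,0,255))
for x in np.arange(-.07,.06,.02):
  for y in(-.09,-.078,.078,.09):dot(x,y,.0885,(0,255,0))
for t in(-.098,-.072,.072,.098):dot(0,0,0,(255,0,255),(p+R[:,0]*t)-[0,0,.1155])
cv2.imwrite('pics/ov.png',big)
"
```

```text
front corners [ 0.40268125 -0.19772869  0.06      ] [ 0.41574964 -0.38756383  0.06      ] 0.1902844283323552 3.9380686369649465 [ 0.40921544 -0.29264626  0.06      ]
left pin [ 0.44915502 -0.18582398  0.1547    ]
pred left pin [ 0.44989839 -0.18294638  0.27074195]
```

View pics/ov.png

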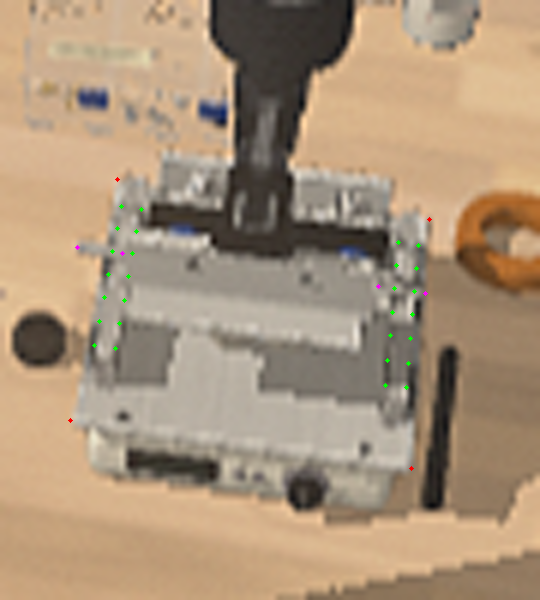

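The overlay agrees to within 2–3 mm. The shaker sits about 1.5 mm and the bar about 2.5 mm further toward −y than predicted. So shift −6 mm in y and lower to just above the rails.

Request:
{"op": "arm_command", "data": {
  "increments": [
    [-0.12,0,0.2,0,0,0,1],
    [-0.12,0,0.4,0,0,0,1],
    [0,0,0.5,0,0,0,1],
    [0,0,0.5,0,0,0,1],
    [0,0,0.4,0,0,0,1],
    [0,0,0.2,0,0,0,1],
    [0,0,0.08,0,0,0,1],
    [0,0,0,0,0,0,1],
    [0,0,0,0,0,0,1],
    [0,0,0,0,0,0,1]
  ]
}}

```text
clock: 6.97
eef_pos: [0.4574, -0.288, 0.2147]
ee_rot: [[-0.064, 0.998, 0.001], [0.998, 0.064, -0.001], [-0.001, 0.001, -1.0]]
wrist_force: [0.7, -0.6, -4.7]
opening: 0.0131
grip_force: 58.9
```

Request:
{"op": "arm_command", "data": {
  "increments": [
    [0,0,0.03,0,0,0,1],
    [0,0,0.03,0,0,0,1],
    [0,0,0.03,0,0,0,1],
    [0,0,0.03,0,0,0,1],
    [0,0,0,0,0,0,1],
    [0,0,0,0,0,0,1]
  ]
}}

```text
clock: 7.47
eef_pos: [0.4569, -0.2877, 0.2109]
ee_rot: [[-0.064, 0.998, -0.0], [0.998, 0.064, 0.0], [0.0, -0.0, -1.0]]
wrist_force: [0.0, -0.9, -5.5]
opening: 0.0127
grip_force: 58.9
```

Request:
{"op": "arm_command", "data": {
  "increments": [
    [0,0,0.03,0,0,0,1],
    [0,0,0.03,0,0,0,1],
    [0,0,0.03,0,0,0,1],
    [0,0,0,0,0,0,1],
    [0,0,0,0,0,0,1],
    [0,0,0,0,0,0,1]
  ]
}}

```text
clock: 7.97
eef_pos: [0.4569, -0.2878, 0.2087]
ee_rot: [[-0.064, 0.998, -0.0], [0.998, 0.064, 0.0], [0.0, -0.0, -1.0]]
wrist_force: [0.5, 0.3, -4.9]
opening: 0.0131
grip_force: 58.9
```

Request:
{"op": "arm_command", "data": {
  "increments": [
    [0,0,0.03,0,0,0,1],
    [0,0,0.03,0,0,0,1],
    [0,0,0,0,0,0,1],
    [0,0,0,0,0,0,1],
    [0,0,0,0,0,0,1]
  ]
}}

```text
clock: 8.38
eef_pos: [0.4571, -0.2879, 0.2078]
ee_rot: [[-0.064, 0.998, 0.001], [0.998, 0.064, -0.0], [-0.0, 0.001, -1.0]]
wrist_force: [-1.3, 0.7, 3.7]
opening: 0.0127
grip_force: 60.1
```

Contact with the rails at TCP z ≈ 0.208. Slide forward gently.

Request:
{"op": "arm_command", "data": {
  "increments": [
    [0,0.03,-0.008,0,0,0,1],
    [0,0.06,0,0,0,0,1],
    [0,0.06,0,0,0,0,1],
    [0,0.06,0,0,0,0,1],
    [0,0.06,0,0,0,0,1],
    [0,0.06,0,0,0,0,1],
    [0,0.06,0,0,0,0,1],
    [0,0.06,0,0,0,0,1],
    [0,0.06,0,0,0,0,1],
    [0,0.06,0,0,0,0,1],
    [0,0.06,0,0,0,0,1],
    [0,0.06,0,0,0,0,1],
    [0,0,0,0,0,0,1]
  ]
}}

```text
clock: 9.47
eef_pos: [0.4734, -0.287, 0.2077]
ee_rot: [[-0.063, 0.998, -0.002], [0.998, 0.063, -0.001], [-0.001, -0.002, -1.0]]
wrist_force: [-4.5, 0.7, 6.7]
opening: 0.013
grip_force: 60.8
```

Request:
{"op": "arm_command", "data": {
  "increments": [
    [0,0.06,-0.008,0,0,0,1],
    [0,0.06,-0.008,0,0,0,1],
    [0,0.06,0,0,0,0,1],
    [0,0.06,0,0,0,0,1],
    [0,0.06,0,0,0,0,1],
    [0,0.06,0,0,0,0,1],
    [0,0.06,0,0,0,0,1],
    [0,0.06,0,0,0,0,1],
    [0,0.06,0,0,0,0,1],
    [0,0.06,0,0,0,0,1],
    [0,0.06,0,0,0,0,1],
    [0,0.06,0,0,0,0,1],
    [0,0.06,0,0,0,0,1],
    [0,0.06,0,0,0,0,1],
    [0,0,0,0,0,0,1]
  ]
}}

```text
clock: 10.72
eef_pos: [0.4954, -0.2853, 0.2078]
ee_rot: [[-0.064, 0.998, 0.0], [0.998, 0.064, 0.0], [0.0, 0.0, -1.0]]
wrist_force: [-3.8, -0.6, 3.1]
opening: 0.0131
grip_force: 60.2
```

```bash
python3 -c "
from h import *
s=state();print(s['wrist_force'],s['moment'],s['eef_pos'])
im=shot('side','s3')
cv2.imwrite('pics/s3c.png',cv2.resize(im[175:275,285:375][:,:,::-1],None,fx=6,fy=6,interpolation=2))"
```

```text
[-3.83583013 -0.62746907  3.12295754] [-0.01029033  1.06027254  0.02930129] [ 0.49541649 -0.28528655  0.20780197]
```

View pics/s3c.png

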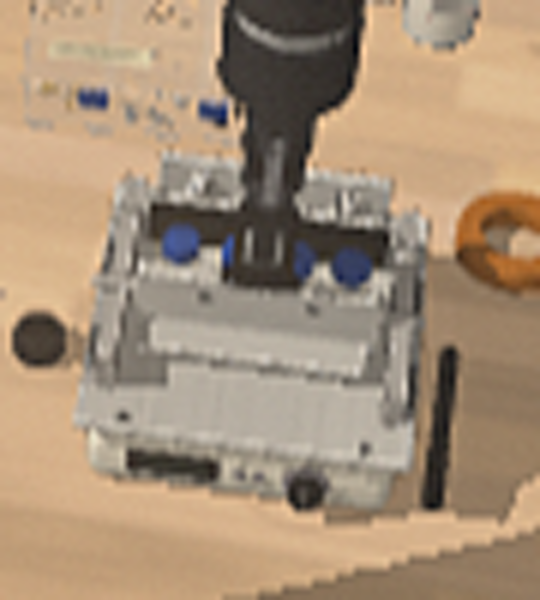

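The bar sits between the rails with both pins on the rail tops, caps at (180,242)…(350,265), and the vials are standing. Continue.

Request:
{"op": "arm_command", "data": {
  "increments": [
    [0,0.06,0,0,0,0,1],
    [0,0.06,0,0,0,0,1],
    [0,0.06,0,0,0,0,1],
    [0,0.06,0,0,0,0,1],
    [0,0.06,0,0,0,0,1],
    [0,0.06,0,0,0,0,1],
    [0,0.06,0,0,0,0,1],
    [0,0.06,0,0,0,0,1],
    [0,0.06,0,0,0,0,1],
    [0,0.06,0,0,0,0,1],
    [0,0.06,0,0,0,0,1],
    [0,0.06,0,0,0,0,1],
    [0,0.06,0,0,0,0,1],
    [0,0,0,0,0,0,1]
  ]
}}

```text
clock: 11.93
eef_pos: [0.5146, -0.2841, 0.2078]
ee_rot: [[-0.064, 0.998, -0.0], [0.998, 0.064, -0.0], [0.0, -0.0, -1.0]]
wrist_force: [-4.2, -0.7, 4.3]
opening: 0.0127
grip_force: 60.3
```

Request:
{"op": "arm_command", "data": {
  "increments": [
    [0,0.06,0,0,0,0,1],
    [0,0.06,0,0,0,0,1],
    [0,0.06,0,0,0,0,1],
    [0,0.06,0,0,0,0,1],
    [0,0.06,0,0,0,0,1],
    [0,0.06,0,0,0,0,1],
    [0,0.06,0,0,0,0,1],
    [0,0.06,0,0,0,0,1],
    [0,0.06,0,0,0,0,1],
    [0,0.06,0,0,0,0,1],
    [0,0,0,0,0,0,1]
  ]
}}

```text
clock: 12.85
eef_pos: [0.5296, -0.2831, 0.2078]
ee_rot: [[-0.064, 0.998, -0.0], [0.998, 0.064, -0.0], [-0.0, -0.0, -1.0]]
wrist_force: [-4.4, -0.5, 4.6]
opening: 0.0131
grip_force: 60.3
```

Request:
{"op": "arm_command", "data": {
  "increments": [
    [0,0.04,0,0,0,0,1],
    [0,0.04,0,0,0,0,1],
    [0,0.04,0,0,0,0,1],
    [0,0.04,0,0,0,0,1],
    [0,0.04,0,0,0,0,1],
    [0,0.04,0,0,0,0,1],
    [0,0,0,0,0,0,1]
  ]
}}

```text
clock: 13.43
eef_pos: [0.535, -0.2827, 0.2078]
ee_rot: [[-0.064, 0.998, -0.001], [0.998, 0.064, -0.0], [-0.0, -0.001, -1.0]]
wrist_force: [-5.9, -0.9, 5.8]
opening: 0.0129
grip_force: 60.6
```

Request:
{"op": "arm_command", "data": {
  "increments": [
    [0,0.04,0,0,0,0,1],
    [0,0.04,0,0,0,0,1],
    [0,0.04,0,0,0,0,1],
    [0,0,0,0,0,0,1]
  ]
}}

```text
clock: 13.77
eef_pos: [0.5377, -0.2826, 0.2078]
ee_rot: [[-0.063, 0.998, -0.002], [0.998, 0.063, -0.0], [-0.0, -0.002, -1.0]]
wrist_force: [-7.2, 0.5, 4.8]
opening: 0.013
grip_force: 60.7
```

```bash
python3 -c "
from h import *
s=state();print(s['wrist_force'],s['moment'],s['eef_pos'])
im=shot('side','s4')
cv2.imwrite('pics/s4c.png',cv2.resize(im[175:255,285:375][:,:,::-1],None,fx=7,fy=7,interpolation=2))"
```

```text
[-7.18928405  0.51579328  4.84225746] [-0.05790529  1.93048445  0.00235052] [ 0.53769596 -0.28260108  0.20779125]
```

View pics/s4c.png

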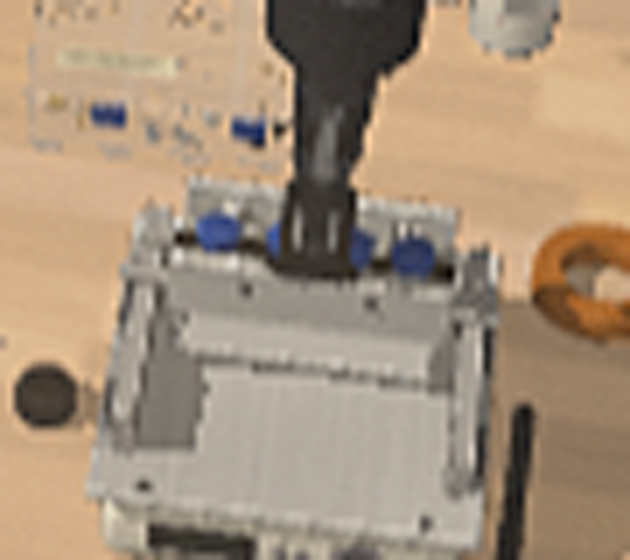

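All four caps are in one row against the back rail, at crop (217,230)…(413,255). The reaction along x is up, so step 2 conditions appear to be met. Now feel for the notches.

Request:
{"op": "arm_command", "data": {
  "increments": [
    [0,0.04,0,0,0,0,1],
    [0,0.04,0,0,0,0,1],
    [0,0,0,0,0,0,1]
  ]
}}

```text
clock: 14.07
eef_pos: [0.5396, -0.2825, 0.2078]
ee_rot: [[-0.063, 0.998, -0.002], [0.998, 0.063, -0.0], [-0.0, -0.002, -1.0]]
wrist_force: [-8.0, -0.3, 6.5]
opening: 0.0132
grip_force: 60.7
```

Request:
{"op": "arm_command", "data": {
  "increments": [
    [0,0.04,0,0,0,0,1],
    [0,0.04,0,0,0,0,1],
    [0,0,0,0,0,0,1]
  ]
}}

```text
clock: 14.32
eef_pos: [0.5416, -0.2823, 0.2078]
ee_rot: [[-0.063, 0.998, -0.002], [0.998, 0.063, -0.0], [-0.0, -0.002, -1.0]]
wrist_force: [-8.4, -1.2, 6.5]
opening: 0.0131
grip_force: 60.7
```

Request:
{"op": "arm_command", "data": {
  "increments": [
    [0,0.04,0,0,0,0,1],
    [0,0.04,0,0,0,0,1],
    [0,0,0,0,0,0,1]
  ]
}}

```text
clock: 14.57
eef_pos: [0.5435, -0.2822, 0.2077]
ee_rot: [[-0.063, 0.998, -0.002], [0.998, 0.063, -0.0], [-0.0, -0.002, -1.0]]
wrist_force: [-7.5, -1.2, 6.5]
opening: 0.0131
grip_force: 60.7
```

Request:
{"op": "arm_command", "data": {
  "increments": [
    [0,0.04,0,0,0,0,1],
    [0,0.04,0,0,0,0,1],
    [0,0,0,0,0,0,1]
  ]
}}

```text
clock: 14.82
eef_pos: [0.5455, -0.2821, 0.2078]
ee_rot: [[-0.063, 0.998, -0.002], [0.998, 0.063, -0.0], [-0.0, -0.002, -1.0]]
wrist_force: [-8.2, -0.6, 5.8]
opening: 0.0131
grip_force: 60.8
```

Request:
{"op": "arm_command", "data": {
  "increments": [
    [0,0.04,0,0,0,0,1],
    [0,0.04,0,0,0,0,1],
    [0,0,0,0,0,0,1]
  ]
}}

```text
clock: 15.07
eef_pos: [0.5475, -0.282, 0.2078]
ee_rot: [[-0.063, 0.998, -0.002], [0.998, 0.063, -0.0], [-0.0, -0.002, -1.0]]
wrist_force: [-7.9, -1.2, 6.8]
opening: 0.0131
grip_force: 60.8
```

Request:
{"op": "arm_command", "data": {
  "increments": [
    [0,0.04,0,0,0,0,1],
    [0,0.04,0,0,0,0,1],
    [0,0,0,0,0,0,1]
  ]
}}

```text
clock: 15.32
eef_pos: [0.5494, -0.2818, 0.2078]
ee_rot: [[-0.063, 0.998, -0.002], [0.998, 0.063, -0.0], [-0.0, -0.002, -1.0]]
wrist_force: [-8.2, -0.4, 6.2]
opening: 0.0133
grip_force: 60.8
```

Request:
{"op": "arm_command", "data": {
  "increments": [
    [0,0.04,0,0,0,0,1],
    [0,0.04,0,0,0,0,1],
    [0,0,0,0,0,0,1]
  ]
}}

```text
clock: 15.57
eef_pos: [0.5514, -0.2817, 0.2078]
ee_rot: [[-0.063, 0.998, -0.002], [0.998, 0.063, -0.0], [-0.0, -0.002, -1.0]]
wrist_force: [-7.7, -0.7, 6.1]
opening: 0.0131
grip_force: 60.8
```

Request:
{"op": "arm_command", "data": {
  "increments": [
    [0,0.04,0,0,0,0,1],
    [0,0.04,0,0,0,0,1],
    [0,0,0,0,0,0,1]
  ]
}}

```text
clock: 15.82
eef_pos: [0.5533, -0.2816, 0.2078]
ee_rot: [[-0.063, 0.998, -0.002], [0.998, 0.063, -0.0], [-0.0, -0.002, -1.0]]
wrist_force: [-8.7, -0.5, 6.8]
opening: 0.0133
grip_force: 60.8
```

Request:
{"op": "arm_command", "data": {
  "increments": [
    [0,0.04,0,0,0,0,1],
    [0,0.04,0,0,0,0,1],
    [0,0,0,0,0,0,1]
  ]
}}

```text
clock: 16.07
eef_pos: [0.5553, -0.2815, 0.2078]
ee_rot: [[-0.063, 0.998, -0.002], [0.998, 0.063, -0.0], [-0.0, -0.002, -1.0]]
wrist_force: [-7.8, -1.2, 7.0]
opening: 0.0136
grip_force: 60.8
```

Request:
{"op": "arm_command", "data": {
  "increments": [
    [0,0.04,0,0,0,0,1],
    [0,0.04,0,0,0,0,1],
    [0,0,0,0,0,0,1]
  ]
}}

```text
clock: 16.32
eef_pos: [0.5581, -0.2812, 0.2074]
ee_rot: [[-0.063, 0.998, -0.001], [0.998, 0.063, 0.0], [0.0, -0.001, -1.0]]
wrist_force: [-3.9, 0.3, 1.1]
opening: 0.0134
grip_force: 59.9
```

The drop is beginning: z fell and the force eased. Advance 1 mm.

Request:
{"op": "arm_command", "data": {
  "increments": [
    [0,0.04,0,0,0,0,1],
    [0,0,0,0,0,0,1]
  ]
}}

```text
clock: 16.48
eef_pos: [0.5592, -0.281, 0.2069]
ee_rot: [[-0.064, 0.998, -0.001], [0.998, 0.064, 0.001], [0.001, -0.001, -1.0]]
wrist_force: [-3.1, -0.0, -2.4]
opening: 0.013
grip_force: 59.4
```

Request:
{"op": "arm_command", "data": {
  "increments": [
    [0,0.04,0,0,0,0,1],
    [0,0.04,0.02,0,0,0,1],
    [0,0.02,0.02,0,0,0,1],
    [0,0,0,0,0,0,1],
    [0,0,0,0,0,0,1]
  ]
}}

```text
clock: 16.9
eef_pos: [0.562, -0.2809, 0.2063]
ee_rot: [[-0.064, 0.998, -0.0], [0.998, 0.064, 0.001], [0.001, -0.0, -1.0]]
wrist_force: [-3.2, -0.8, -5.0]
opening: 0.0128
grip_force: 59.2
```

Free in z, with only the spring reaction in x. Descend gently.

Request:
{"op": "arm_command", "data": {
  "increments": [
    [0,0,0.03,0,0,0,1],
    [0,0,0.03,0,0,0,1],
    [0,0,0.03,0,0,0,1],
    [0,0,0,0,0,0,1],
    [0,0,0,0,0,0,1]
  ]
}}

```text
clock: 17.32
eef_pos: [0.5619, -0.2811, 0.2045]
ee_rot: [[-0.064, 0.998, -0.0], [0.998, 0.064, 0.0], [0.0, -0.0, -1.0]]
wrist_force: [-2.9, -0.0, -4.2]
opening: 0.0133
grip_force: 59.4
```

Request:
{"op": "arm_command", "data": {
  "increments": [
    [0,0,0.03,0,0,0,1],
    [0,0,0.03,0,0,0,1],
    [0,0,0.03,0,0,0,1],
    [0,0,0.03,0,0,0,1],
    [0,0,0,0,0,0,1],
    [0,0,0,0,0,0,1]
  ]
}}

```text
clock: 17.82
eef_pos: [0.5619, -0.2811, 0.2014]
ee_rot: [[-0.064, 0.998, -0.0], [0.998, 0.064, 0.0], [0.0, -0.0, -1.0]]
wrist_force: [-3.0, 0.0, -3.7]
opening: 0.0134
grip_force: 59.4
```

Request:
{"op": "arm_command", "data": {
  "increments": [
    [0,0,0.02,0,0,0,1],
    [0,0,0.02,0,0,0,1],
    [0,0,0,0,0,0,1],
    [0,0,0,0,0,0,1]
  ]
}}

```text
clock: 18.15
eef_pos: [0.562, -0.2811, 0.2009]
ee_rot: [[-0.064, 0.998, 0.0], [0.998, 0.064, -0.0], [-0.0, 0.0, -1.0]]
wrist_force: [-5.2, -0.6, -0.6]
opening: 0.013
grip_force: 59.8
```

Bottomed after a 7 mm drop. Ease back against the front walls.

Request:
{"op": "arm_command", "data": {
  "increments": [
    [0,-0.02,0,0,0,0,1],
    [0,-0.02,0,0,0,0,1],
    [0,-0.02,0,0,0,0,1],
    [0,0,0,0,0,0,1],
    [0,0,0,0,0,0,1]
  ]
}}

```text
clock: 18.57
eef_pos: [0.5612, -0.2812, 0.2009]
ee_rot: [[-0.064, 0.998, 0.002], [0.998, 0.064, -0.0], [-0.0, 0.002, -1.0]]
wrist_force: [0.6, 0.2, -2.2]
opening: 0.0131
grip_force: 59.6
```

Request:
{"op": "arm_command", "data": {
  "increments": [
    [0,0,0,0,0,0,0.8],
    [0,0,0,0,0,0,0.7],
    [0,0,0,0,0,0,0.6],
    [0,0,0,0,0,0,0.5],
    [0,0,0,0,0,0,0.5],
    [0,0,0,0,0,0,0.5],
    [0,0,-0.2,0,0,0,0.5],
    [0,0,-0.5,0,0,0,0.5],
    [0,0,-0.8,0,0,0,0.5],
    [0,0,-1,0,0,0,0.5],
    [0,0,-1,0,0,0,0.5],
    [0,0,-1,0,0,0,0.5],
    [0,0,-0.5,0,0,0,0.5],
    [0,0,0,0,0,0,0.5],
    [0,0,0,0,0,0,0.5]
  ]
}}

```text
clock: 19.82
eef_pos: [0.5608, -0.2813, 0.3262]
ee_rot: [[-0.064, 0.998, 0.002], [0.998, 0.064, -0.001], [-0.001, 0.002, -1.0]]
wrist_force: [0.3, -0.2, -0.6]
opening: 0.0428
grip_force: 0.0
```

```bash
python3 -c "
from h import *
im=shot('side','s5')
cv2.imwrite('pics/s5c.png',cv2.resize(im[170:255,285:375][:,:,::-1],None,fx=7,fy=7,interpolation=2))"
```

```text
(no output)
```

View pics/s5c.png

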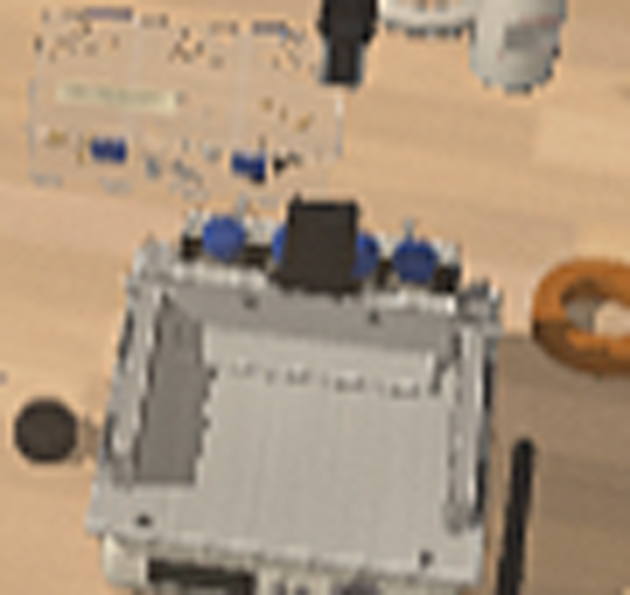

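The bar stands upright and released with its grip at (325,245). The four caps are in a straight row from (222,238) to (415,260), clamped, and the gripper is clear.

```bash
python3 -c "
from h import *
print(close_job())"
```

```text
the job is handed in; nothing more can be done
None
```

The job is handed in (no verdict was returned): the bar dropped the full 7 mm into the notches and was released, and the last picture shows it upright with the four vials standing in a straight row against the back rail and the gripper clear.

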